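Turn the clamped vase to the lantern and switch the lantern on

TASK

Get the vase ready for inspection: back off the red wing screw of the decorating stand about a quarter turn, just enough to free the wheel, turn the wheel until the vase's painted face looks squarely at the lantern, and retighten the screw as firmly as it was. Then slide the orange-ridged switch on the lantern's deck fully across to its green-dot end, so that it clicks over, and leave the vase facing the lantern, with the nearby glaze jar and rinse cup standing where they are.

Things in the scene. Friction and masses are not known exactly. Their poses are not given: they have to be found in the camera images.
- wheel: Aluminium wheel, 180 mm diameter, 15 mm thick, on a fixed wooden stand; turns about its vertical axis (friction 0.05 N m once freed; up to 2.6 rad either way from its built position, starts within 0.3 of that). Origin on the axis, 40 mm above the table. A white slab vase is fixed on it; +x points out of the vase's painted face (blue flower), a blue stripe on the wheel's top lies on that side.
- vase_neck (a point): Point in the vase's neck on the wheel's axis, 152 mm above the table, axes as the wheel's. The neck is a solid block (dark mouth only painted), 36 mm along x by 60 mm along y, from 135 to 170 mm above the table; grip it across its 36 mm to turn the wheel. Below it the vase body is 50 mm (x) by 90 mm (y), 80 mm high.
- strap: Steel clamp strap, 90 by 30 by 8 mm, from the screw to the wheel's rim; its rubber pad presses on the rim from above when the screw is tight. It moves up and down with the screw, 2 mm per rad, and does not turn. Origin on the screw's axis, 115 mm from the wheel's axis on the robot's side, 55 mm above the table.
- screw_wing (a point): Centre of the clamp screw's red wing: an upright bar 64 mm long along its own x, 14 mm thick along its y, 30 mm high, centre 118 mm above the table, with 32 mm of free height under it beside the stem. It turns with the screw about the vertical axis; at the start it points roughly at the wheel's axis.
- screw (a joint): Turn of the clamp screw in rad: within 0.05 of 0 and tight at the start (pad presses with about 12 N); grows as it is backed off, anticlockwise from above. Wheel free from about 0.7; past 2.2 is too far. Retighten to the starting value (above 0.15 is too loose; a little below 0 is fine, hard stop at -0.35). Takes 0.12 N m to turn, 0.2 when tight; stays where left.
- lamp: Battery lantern fixed to the table: grey case 210 mm (x) by 100 mm (y) by 45 mm high, origin at the centre of its underside. It stands left or right of the stand; a wooden caddy of three pigment bottles, 91 mm high, stands on the other side. Column 64 mm wide, up to 162 mm above the table, 65 mm from the origin along +x; the switch is 40 mm from the origin along -x.
- lantern (a point): Axis of the lantern's frosted column, 100 mm above the table.
- switch_ridge (a point): Centre of the top of the slide switch's orange ridge, 55 mm above the table. The ridge is 34 mm along the lamp's x, 8 mm thick along the lamp's y, and stands 10 mm above the flat top of the case, which is clear around it (when off, 42 mm from the ridge to the case's edge on the white-dot side). It moves with the switch along the lamp's +y.
- switch (a joint): Travel of the slide switch in m: 0 off (white-dot end), 0.016 on (green-dot end, towards the lamp's +y). It is held in either end by a detent: about 6 N starts it, and past the middle it snaps over by itself. On counts above 0.013.
- glaze_jar: Glaze jar, 66 mm diameter, 85 mm high, loose, standing near the robot's left; origin under its centre. Leave alone.
- rinse_cup: White cup, 68 mm diameter, 70 mm high, loose, standing near the robot's right; origin under its centre. Leave alone.

How it is judged:
On the way, in this order (a step that is already met when the one before it is completed fails the run):
1. the clamp screw is backed off until the strap no longer presses on the wheel (contact force between strap and wheel below 0.5 N and value of joint screw above 0.4 rad), for 0.2 s.
2. the painted face looks squarely at the lantern (y of lantern in the frame of vase_neck between -0.04 and 0.04 m and x of lantern in the frame of vase_neck above 0.1 m), for 0.2 s.
3. the screw is retightened, the strap pressing firmly on the wheel (contact force between strap and wheel above 6 N), for 0.2 s.
4. the lantern's switch is across at its on end (value of joint switch above 0.013 m), for 0.1 s.
At the end, for the whole second after the job is handed in: The lantern lies straight ahead of the vase's painted face (within 40 mm sideways of the face's centre line at the lantern), the clamp strap presses on the wheel with more than 6 N, and the lantern's switch is on (more than 13 mm of its 16 mm travel) (all of step 2 and contact force between strap and wheel above 6 N and value of joint switch above 0.013 m); the robot touches nothing.
It fails at once if the clamp screw is backed off too far (past 2.2 rad) (value of joint screw above 2.2 rad).
It fails at once if the glaze jar or the rinse cup is pushed away or tipped (distance of any of glaze_jar, rinse_cup from where it was at the start of the episode above 0.03 m or angle between any of glaze_jar, rinse_cup's own z axis and vertical above 0.4 rad).
It also fails if it takes over 67 s, if anything falls off the work surface, if the arm or the gripper's body presses on something with over 40 N, if the wrist force passes 120 N, or if a joint passes its speed limit or range.

ROBOT

A 6-joint arm with a two-finger parallel gripper is mounted at the origin on the work surface. World frame = base frame: x ahead of the robot, y to its left, z up, the work surface at z = 0. Lengths are in m, angles in rad, forces in N, time in s.
With the tool pointing down it reaches from about 0.35 to 0.775 m from the base axis. Payload 5.5 kg.
Tool frame: the origin (TCP) lies midway between the tips of the shut fingers; the grasp point (between the pads) lies 19 mm behind it; z points along the fingers, y is the line along which they close (so a half turn about z gives the same grasp; the last joint's range is limited). The gripper opens to 85 mm and grips with 20 to 120 N. Pads are 22 mm wide; open, the fingers measure 114 mm over their backs; the gripper's body (76 mm by 85 mm) begins 54 mm behind the grasp point. The pads swing forward as they close: fully open they stand 13 mm farther back than shut.
Start: joints at [-1.376, 0.313, 0.046, 1.304, 0, 1.431], TCP at [0.189, -0.543, 0.231] pointing down, gripper open.
Joint ranges: [-2.76, 2.76], [-0.86, 1.69], [-1.03, 1.26], [-2.2, 2.34], [-1.47, 1.5], [-3.14, 3.14]. Speed limits (rad/s): [2.57, 2.57, 3.14, 3.14, 3.14, 3.14].

INTERFACE

Orientations are given as a unit quaternion [w, x, y, z].
In Python, from workcell import env gives the robot as it stands. The module is installed in compiled form; this text tells all that it offers.
- The arm moves only by the tool servo_tool, never from a script. Its argument "increments" is a list of rows, each an object of numbers: "grip": the closure, from 0 (fully open) to 1 (shut); "x", "y", "z": the shift along the tool's x, y, z in mm; "roll": the turn about the tool's z in degrees. In form: [{"grip": .., "x": .., "y": .., "z": .., "roll": ..}, ...]. A call has 1 to 5 rows; each row shifts and turns the commanded pose from where the row before left it, along the tool's axes as they then stand; what a row does not reach is not made up. A row lasts 1/12 s, in which the tool goes at most 41.7 mm and 7.16 degrees, less where a joint would pass 70% of its speed; a pose out of reach is approached as far as the arm can. A call is refused whole if a number of a shift passes 41.7 or a number of a turn 7.16, either way. A call with a gripper value outside its range is refused whole. The fingers move at their own pace and stop on an object; "grip_force" is the grip in N (left out, the last holds). Time passes only in rows, so rows that do not move let the fingers close. It gives the time, the measured TCP pose, the force, the opening and the grip force at its end, in the units of the state.
- env.get_state(): the state, without advancing time (a new reading comes with each control period).
- env.read_camera(name): name is "scene" or "top"; returns the picture (480x640x3 uint8, red, green, blue); there is no depth.
- env.get_calibration(name): a dict with "vertical_fov" (degrees; the focal length in pixels is half the picture's height over the tangent of half this angle, whatever the lens; pixels are square), "cx", "cy" (the principal point, pixels), "rvec" (rotation vector, rad) and "tvec" (3), from world to camera coordinates, as OpenCV has them. Camera axes: x right, y down, z forward; pixel columns grow to the right and rows downward; lengths in m; the calibration is good to about 2 mm. A picture is of the moment at which its call begins. get_calibration takes no time and is no camera call.
- env.hand_in(): hands the job in; it is judged then, once.
The state is a dict: "clock": time; "joint_pos": joint angles; "qvel": joint speeds; "tau": joint torques, N m; "tcp_pos": TCP position; "orientation": TCP orientation; "wrist_force": force on the tool from outside, world axes, zero at the start; "ft_torque": the same for the moment, N m; "finger_gap": finger opening in m; "grip_force": force on a finger pad.
Only numpy, scipy, OpenCV 4.12 (cv2) and the standard library are available. Lean on these libraries where they do the work, as an engineer would, in place of code of your own. Each camera call takes 0.05 s, during which the arm holds its last target. There are 200 camera calls.

## Working session

There is one attempt and no reset: what is moved stays moved. The work goes in short steps, Python scripts to look and compute and a tool call to move; the robot and the scene stay as the last step left them, time stands still between calls to the robot, and variables do not carry over. Pictures are saved under pics/ and viewed, at most 10 in all, crops included, and the job is handed in when it is done.

Besides the shell and the picture viewer there is one more tool, called after "Emit:" as name(argument=value, ...), one argument or row to a line, values as JSON. servo_tool: Moves the arm, as the interface text tells. Its arguments: {"type":"object","properties":{"increments":{"type":"array"},"grip_force":{"type":"number"}},"required":["increments"]}

```bash
mkdir -p pics; python3 - <<'E'
from workcell import env
import cv2
for n in("scene","top"):
    cv2.imwrite(f"pics/{n}0.png",env.read_camera(n)[:,:,::-1]); print(env.get_calibration(n))
s=env.get_state();print(s)
E
```

```text
{'vertical_fov': 51.152677177155645, 'cx': 328.0043499006739, 'cy': 241.29189769912333, 'rvec': array([ 1.78107011,  2.05038138, -0.56602351]), 'tvec': array([ 0.045055  , -0.36544365,  1.32033188])}
{'vertical_fov': 47.23576461277077, 'cx': 321.78807620760546, 'cy': 234.41220498227057, 'rvec': array([ 2.12274754, -2.18800791,  0.07987265]), 'tvec': array([0.05031411, 0.50817352, 1.20720736])}
{'clock': 0.1, 'joint_pos': array([-1.37562294e+00,  3.13930740e-01,  4.50845333e-02,  1.30359821e+00,
       -4.40095672e-06,  1.43121715e+00]), 'qvel': array([-0.00030434, -0.00101202,  0.00387625, -0.00062812, -0.00101899,
       -0.00049147]), 'tau': array([ 2.09723687e-03, -4.81723344e+01,  2.99243402e+01,  1.27514696e-02,
       -1.08059955e-04, -6.87486761e-06]), 'tcp_pos': array([ 0.18881907, -0.54262822,  0.23049165]), 'orientation': array([-8.23666187e-04,  9.86024926e-01,  1.66595818e-01, -2.51027587e-05]), 'wrist_force': array([-0.01377902, -0.47633203, -0.06932594]), 'ft_torque': array([ 0.01183693, -0.0395901 , -0.00132187]), 'grip_force': 0.0, 'finger_gap': 0.08512983857561417}
```

View pics/top0.png

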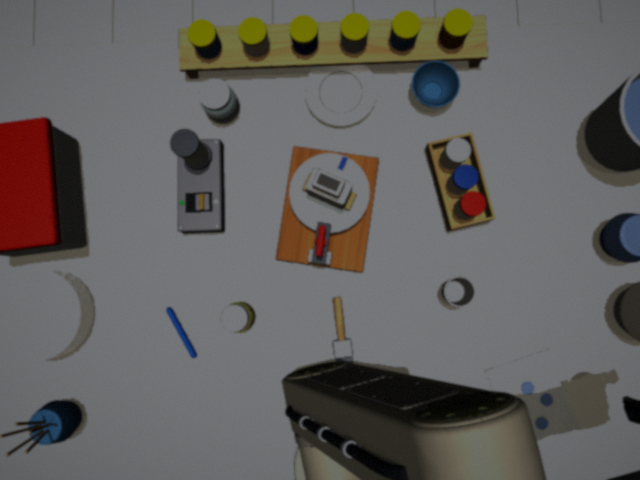

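View pics/scene0.png

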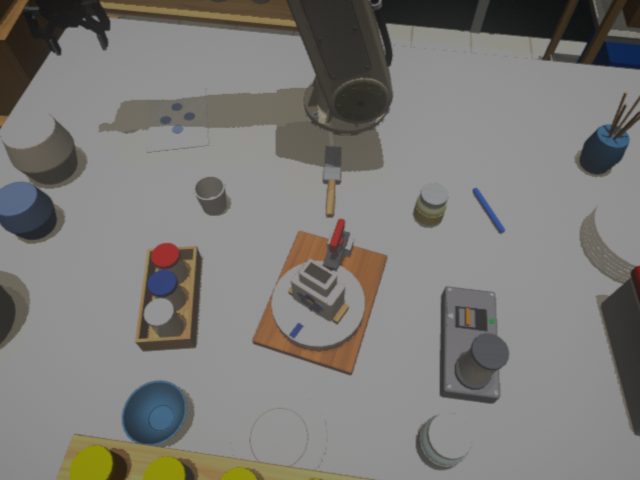

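The top view shows the lamp at left (column ~185,145; switch ~198,202, green dot on the left side). The wheel is at ~(330,193), the red wing at ~(322,242), the blue stripe points up-right (343,162), and the jar and cup are at (237,317) and (457,292). Next I'll enlarge the crop.

```bash
python3 - <<'E'
import cv2
a=cv2.imread("pics/top0.png")
cv2.imwrite("pics/c1.png",cv2.resize(a[120:280,170:385],None,fx=3.7,fy=3.7,interpolation=cv2.INTER_CUBIC))
b=cv2.imread("pics/scene0.png")
cv2.imwrite("pics/c2.png",cv2.resize(b[210:410,250:520],None,fx=2.9,fy=2.9,interpolation=cv2.INTER_CUBIC))
E
```

```text
(no output)
```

View pics/c1.png

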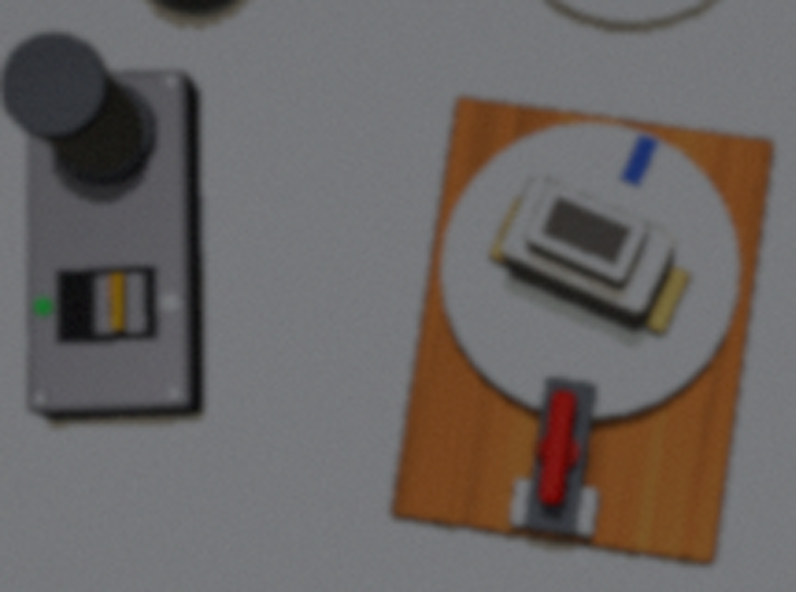

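View pics/c2.png

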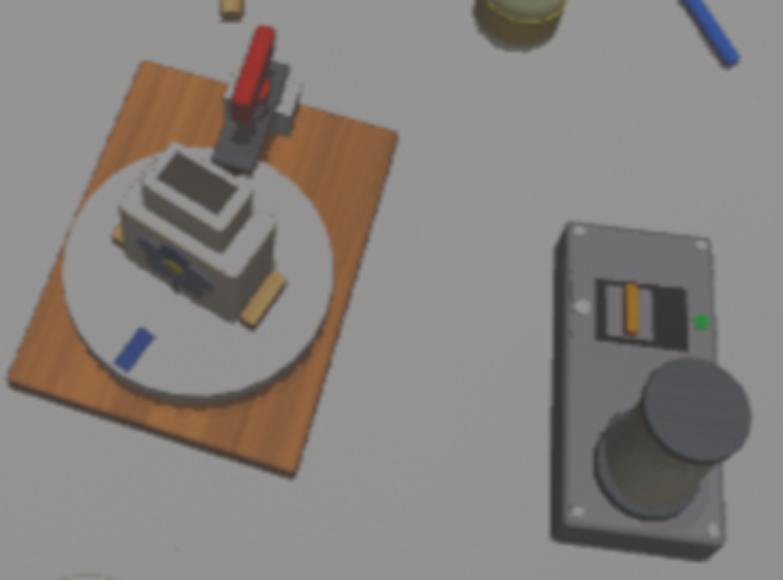

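```bash
cat >h.py <<'E'
from workcell import env
import cv2,numpy as np
def onz(n,uv,z):
    c=env.get_calibration(n);R=cv2.Rodrigues(c["rvec"])[0];t=c["tvec"]
    f=240/np.tan(np.radians(c["vertical_fov"]/2));o=-R.T@t
    d=R.T@np.array([(uv[0]-c["cx"])/f,(uv[1]-c["cy"])/f,1]);return o+d*(z-o[2])/d[2]
T=lambda u,v,z:onz("top",(170+u/3.7,120+v/3.7),z)
S=lambda u,v,z:onz("scene",(250+u/2.9,210+v/2.9),z)
E
python3 - <<'E'
from h import *
np.set_printoptions(precision=4,suppress=True)
p=lambda n,*a:print(n,*[x[:2] for x in a])
p("wheel",T(590.5,270,.0475),S(198,270,.0475))
p("stripe",T(640,160,.0475),S(134,349,.0475))
p("neck",T(587,231,.17),S(198,181,.17))
p("mouth",*[T(u,v,.17) for u,v in((560,198),(634,236),(617,264),(543,228))])
p("wing",T(564,392,.133),T(550,505,.133),S(243,118,.133),S(265,30,.133))
p("col",T(54,85,.162),S(697,411,.162))
p("ridge",T(117,302,.055),S(632,309,.055))
p("ridge ends",T(118,274,.055),T(117,330,.055),S(631,284,.055),S(633,334,.055))
p("case",*[T(*a,.045) for a in((30,72),(185,72),(190,410),(30,410))])
p("strap",T(570,380,.059),T(553,530,.059))
p("board",*[T(*a,.02) for a in((458,97),(772,140),(715,562),(393,516))])
p("jar",onz("top",(236,317),.085),onz("scene",(433,194),.085))
p("cup",onz("top",(457,292),.07),onz("scene",(210,187),.07))
E
```

```text
wheel [0.5994 0.0143] [0.601  0.0178]
stripe [ 0.6657 -0.0176] [ 0.6618 -0.0149]
neck [0.5989 0.0143] [0.599 0.018]
mouth [0.6176 0.0284] [ 0.5953 -0.011 ] [ 0.5803 -0.0013] [0.6014 0.0381]
wing [0.516  0.0302] [0.4534 0.0398] [0.5305 0.0368] [0.4613 0.0424]
col [0.6928 0.3071] [0.6972 0.3106]
ridge [0.5883 0.2993] [0.5916 0.3024]
ridge ends [0.6053 0.2985] [0.5713 0.2994] [0.5738 0.3019] [0.6091 0.3029]
case [0.7347 0.3546] [0.7312 0.2589] [0.5227 0.2579] [0.5259 0.355 ]
strap [0.5318 0.0283] [0.4432 0.0409]
board [0.7161 0.0937] [ 0.6819 -0.0999] [ 0.4229 -0.0553] [0.4567 0.1395]
jar [0.3335 0.2201] [0.3345 0.2238]
cup [ 0.3726 -0.2507] [ 0.3741 -0.2518]
```

Emit:
servo_tool(
  increments=[
    {"grip": 0.3,"x": 0,"y": 0,"z": 0,"roll": -7.1},
    {"grip": 0.3,"x": 0,"y": 0,"z": 0,"roll": -7.1},
    {"grip": 0.3,"x": 0,"y": 0,"z": 0,"roll": -7.1},
    {"grip": 0.3,"x": 0,"y": 0,"z": 0,"roll": -7.1},
    {"grip": 0.3,"x": 0,"y": 0,"z": 0,"roll": -7.1},
  ],
  grip_force=60,
)

```text
clock: 0.52
tcp_pos: [0.1889, -0.5428, 0.2307]
orientation: [-0.001, 0.887, 0.462, 0.0]
wrist_force: [-0.0, -0.9, -0.5]
finger_gap: 0.0594
grip_force: 0.0
```

Emit:
servo_tool(
  increments=[
    {"grip": 0.3,"x": 0,"y": 0,"z": 0,"roll": -7.1},
    {"grip": 0.3,"x": 0,"y": 0,"z": 0,"roll": -7.1},
    {"grip": 0.3,"x": 0,"y": 0,"z": 0,"roll": -7.1},
    {"grip": 0.3,"x": 0,"y": 0,"z": 0,"roll": -7.1},
    {"grip": 0.3,"x": 0,"y": 0,"z": 0,"roll": -7.1},
  ],
)

```text
clock: 0.93
tcp_pos: [0.1889, -0.5428, 0.2308]
orientation: [-0.0, 0.704, 0.71, 0.0]
wrist_force: [-0.0, -0.3, 0.5]
finger_gap: 0.0601
grip_force: 0.0
```

Emit:
servo_tool(
  increments=[
    {"grip": 0.3,"x": 0,"y": 0,"z": 0,"roll": -7.1},
    {"grip": 0.3,"x": 0,"y": 0,"z": 0,"roll": -7.1},
    {"grip": 0.3,"x": 0,"y": 0,"z": 0,"roll": -7.1},
    {"grip": 0.3,"x": 0,"y": 0,"z": 0,"roll": -7.1},
    {"grip": 0.3,"x": 0,"y": 0,"z": 0,"roll": -7.1},
  ],
)

```text
clock: 1.35
tcp_pos: [0.1889, -0.5428, 0.2308]
orientation: [-0.0, 0.454, 0.891, 0.0]
wrist_force: [-0.9, 0.5, 0.1]
finger_gap: 0.0596
grip_force: 0.0
```

Emit:
servo_tool(
  increments=[
    {"grip": 0.3,"x": 0,"y": 0,"z": 0,"roll": -7.1},
    {"grip": 0.3,"x": 0,"y": 0,"z": 0,"roll": -7.1},
    {"grip": 0.3,"x": 0,"y": 0,"z": 0,"roll": -7.1},
    {"grip": 0.3,"x": 0,"y": 0,"z": 0,"roll": -7.1},
    {"grip": 0.3,"x": 0,"y": 0,"z": 0,"roll": -7.1},
  ],
)

```text
clock: 1.77
tcp_pos: [0.1889, -0.5428, 0.2308]
orientation: [-0.0, 0.16, 0.987, 0.001]
wrist_force: [0.2, -0.6, -0.0]
finger_gap: 0.06
grip_force: 0.0
```

Emit:
servo_tool(
  increments=[
    {"grip": 0.3,"x": 0,"y": 0,"z": 0,"roll": -5},
    {"grip": 0.3,"x": 0,"y": 0,"z": 0,"roll": -4.8},
    {"grip": 0.3,"x": 0,"y": 0,"z": 0,"roll": 0},
  ],
)

```text
clock: 2.02
tcp_pos: [0.1889, -0.5428, 0.2308]
orientation: [-0.0, 0.078, 0.997, 0.0]
wrist_force: [0.9, 0.7, 0.9]
finger_gap: 0.0597
grip_force: 0.0
```

```bash
cat >>h.py <<'E'
from scipy.spatial.transform import Rotation as Ro
def st():
    s=env.get_state();q=s["orientation"];R=Ro.from_quat([q[1],q[2],q[3],q[0]]).as_matrix()
    psi=np.degrees(np.arctan2(R[1,0],R[0,0]))
    print("t",round(s["clock"],2),"p",s["tcp_pos"].round(4),"psi",psi.round(2),"F",s["wrist_force"].round(1),"Tz",s["ft_torque"].round(2),"gap",round(s["finger_gap"],4),"gf",s["grip_force"],"j6",s["joint_pos"][5].round(2))
    return s,R,psi
def to(x,y,z):
    s,R,psi=st();print("tool mm",(1000*R.T@(np.array([x,y,z])-s["tcp_pos"])).round(1))
E
python3 -c "
from h import *
to(.487,.036,.19)"
```

```text
t 2.02 p [ 0.1889 -0.5428  0.2308] psi 171.1 F [0.9 0.7 0.9] Tz [-0.01  0.04  0.  ] gap 0.0597 gf 0.0 j6 -1.22
tool mm [-205.   617.9   41.3]
```

Emit:
servo_tool(
  increments=[
    {"grip": 0.3,"x": -12.8,"y": 38.6,"z": 0,"roll": 0},
    {"grip": 0.3,"x": -12.8,"y": 38.6,"z": 0,"roll": 0},
    {"grip": 0.3,"x": -12.8,"y": 38.6,"z": 0,"roll": 0},
    {"grip": 0.3,"x": -12.8,"y": 38.6,"z": 0,"roll": 0},
    {"grip": 0.3,"x": -12.8,"y": 38.6,"z": 0,"roll": 0},
  ],
)

```text
clock: 2.43
tcp_pos: [0.2827, -0.3607, 0.231]
orientation: [-0.0, 0.08, 0.997, 0.0]
wrist_force: [0.9, -1.0, 0.5]
finger_gap: 0.0596
grip_force: 0.0
```

Emit:
servo_tool(
  increments=[
    {"grip": 0.3,"x": -12.8,"y": 38.6,"z": 0,"roll": 0},
    {"grip": 0.3,"x": -12.8,"y": 38.6,"z": 0,"roll": 0},
    {"grip": 0.3,"x": -12.8,"y": 38.6,"z": 0,"roll": 0},
    {"grip": 0.3,"x": -12.8,"y": 38.6,"z": 0,"roll": 0},
    {"grip": 0.3,"x": -12.8,"y": 38.6,"z": 0,"roll": 0},
  ],
)

```text
clock: 2.85
tcp_pos: [0.3761, -0.18, 0.2313]
orientation: [0.0, 0.08, 0.997, -0.0]
wrist_force: [1.0, 0.3, 0.3]
finger_gap: 0.0596
grip_force: 0.0
```

Emit:
servo_tool(
  increments=[
    {"grip": 0.3,"x": -12.8,"y": 38.6,"z": 0,"roll": 0},
    {"grip": 0.3,"x": -12.8,"y": 38.6,"z": 0,"roll": 0},
    {"grip": 0.3,"x": -12.8,"y": 38.6,"z": 0,"roll": 0},
    {"grip": 0.3,"x": -12.8,"y": 38.6,"z": 0,"roll": 0},
    {"grip": 0.3,"x": 0,"y": 0,"z": 0,"roll": 0},
  ],
)

```text
clock: 3.27
tcp_pos: [0.4526, -0.0316, 0.2312]
orientation: [0.001, 0.076, 0.997, 0.001]
wrist_force: [0.3, -0.8, 0.2]
finger_gap: 0.0598
grip_force: 0.0
```

```bash
python3 -c "
from h import *
to(.487,.036,.15)
cv2.imwrite('pics/s1.png',cv2.resize(env.read_camera('scene')[150:350,230:430,::-1],None,fx=3,fy=3,interpolation=cv2.INTER_CUBIC))"
```

```text
t 3.27 p [ 0.4526 -0.0316  0.2312] psi 171.31 F [ 0.3 -0.8  0.2] Tz [-0.04 -0.08  0.03] gap 0.0598 gf 0.0 j6 -0.1
tool mm [-23.7  71.9  81.4]
```

Emit:
servo_tool(
  increments=[
    {"grip": 0.3,"x": -8,"y": 24,"z": 0,"roll": 0},
    {"grip": 0.3,"x": -8,"y": 24,"z": 0,"roll": 0},
    {"grip": 0.3,"x": -7.7,"y": 24,"z": 20,"roll": 0},
    {"grip": 0.3,"x": 0,"y": 0,"z": 35,"roll": 0},
    {"grip": 0.3,"x": 0,"y": 0,"z": 20,"roll": 0},
  ],
)

```text
clock: 3.73
tcp_pos: [0.4847, 0.03, 0.1539]
orientation: [-0.001, 0.079, 0.997, -0.0]
wrist_force: [-1.0, -0.7, 0.0]
finger_gap: 0.0599
grip_force: 0.0
```

Emit:
servo_tool(
  increments=[
    {"grip": 0.3,"x": 0,"y": 0,"z": 8,"roll": 0},
    {"grip": 0.3,"x": 0,"y": 0,"z": 0,"roll": 0},
  ],
)

```text
clock: 3.9
tcp_pos: [0.4833, 0.0292, 0.1462]
orientation: [-0.002, 0.08, 0.997, -0.0]
wrist_force: [-0.2, 1.0, 0.1]
finger_gap: 0.0597
grip_force: 0.0
```

```bash
python3 -c "
from h import *
to(.487,.036,.1)
cv2.imwrite('pics/s2.png',cv2.resize(env.read_camera('scene')[170:330,250:450,::-1],None,fx=3.7,fy=3.7,interpolation=cv2.INTER_CUBIC))"
```

```text
t 3.9 p [0.4833 0.0292 0.1462] psi 170.84 F [-0.2  1.   0.1] Tz [-0.   -0.04  0.03] gap 0.0597 gf 0.0 j6 0.05
tool mm [-2.7  7.3 46.2]
```

View pics/s2.png

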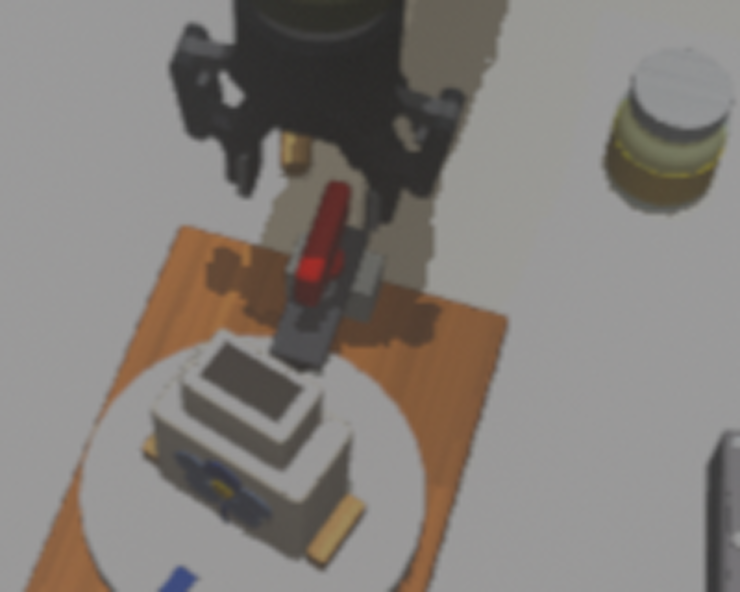

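The crop shows the fingertips (245,190 and 385,215) straddling the red wing (330,190 to 310,300). The wing sits slightly toward the lamp side, which fits the remaining +7 mm, so I'm descending.

Emit:
servo_tool(
  increments=[
    {"grip": 0.3,"x": -2.7,"y": 7,"z": 5,"roll": 0},
    {"grip": 0.3,"x": 0,"y": 0,"z": 20,"roll": 0},
    {"grip": 0.3,"x": 0,"y": 0,"z": 20,"roll": 0},
    {"grip": 0.3,"x": 0,"y": 0,"z": 2,"roll": 0},
    {"grip": 0.3,"x": 0,"y": 0,"z": 0,"roll": 0},
  ],
)

```text
clock: 4.37
tcp_pos: [0.489, 0.0363, 0.1015]
orientation: [-0.0, 0.079, 0.997, -0.0]
wrist_force: [0.4, 1.0, -0.6]
finger_gap: 0.0599
grip_force: 0.0
```

```bash
python3 -c "
from h import *
to(.487,.036,.099)"
```

```text
t 4.37 p [0.489  0.0363 0.1015] psi 170.94 F [ 0.4  1.  -0.6] Tz [0.05 0.02 0.02] gap 0.0599 gf 0.0 j6 0.07
tool mm [ 1.9 -0.6  2.5]
```

Now I close on the wing in stages, watching the force.

Emit:
servo_tool(
  increments=[
    {"grip": 0.6,"x": 2,"y": 0,"z": 2,"roll": 0},
    {"grip": 0.8,"x": 0,"y": 0,"z": 0,"roll": 0},
    {"grip": 0.9,"x": 0,"y": 0,"z": 0,"roll": 0},
    {"grip": 1,"x": 0,"y": 0,"z": 0,"roll": 0},
    {"grip": 1,"x": 0,"y": 0,"z": 0,"roll": 0},
  ],
  grip_force=40,
)

```text
clock: 4.78
tcp_pos: [0.4879, 0.0361, 0.1007]
orientation: [0.001, 0.079, 0.997, -0.001]
wrist_force: [-1.7, -1.5, 5.0]
finger_gap: 0.021
grip_force: 38.9
```

Emit:
servo_tool(
  increments=[
    {"grip": 1},
    {"grip": 1},
    {"grip": 1},
  ],
)

```text
invalid input at $.increments[0]: expected keys grip, x, y, z, roll
```

```bash
python3 -c "
from h import *
to(.487,.036,.099)"
```

```text
t 4.78 p [0.4879 0.0361 0.1007] psi 170.96 F [-1.7 -1.5  5. ] Tz [-0.43  0.3  -0.01] gap 0.021 gf 38.91334354877472 j6 0.07
tool mm [ 0.8 -0.2  1.7]
```

Emit:
servo_tool(
  increments=[
    {"grip": 1,"x": 0,"y": 0,"z": 0,"roll": 0},
    {"grip": 1,"x": 0,"y": 0,"z": 0,"roll": 0},
    {"grip": 1,"x": 0,"y": 0,"z": 0,"roll": 0},
  ],
  grip_force=60,
)

```text
clock: 5.03
tcp_pos: [0.4879, 0.0361, 0.1008]
orientation: [0.001, 0.079, 0.997, -0.001]
wrist_force: [-1.9, -2.0, 6.4]
finger_gap: 0.0197
grip_force: 58.5
```

```bash
python3 -c "
from h import *
to(.487,.036,.099)
cv2.imwrite('pics/s3.png',cv2.resize(env.read_camera('scene')[170:330,250:450,::-1],None,fx=3.7,fy=3.7,interpolation=cv2.INTER_CUBIC))"
```

```text
t 5.03 p [0.4879 0.0361 0.1008] psi 170.96 F [-1.9 -2.   6.4] Tz [-0.45  0.38 -0.02] gap 0.0197 gf 58.49088907241821 j6 0.07
tool mm [ 0.8 -0.2  1.8]
```

View pics/s3.png

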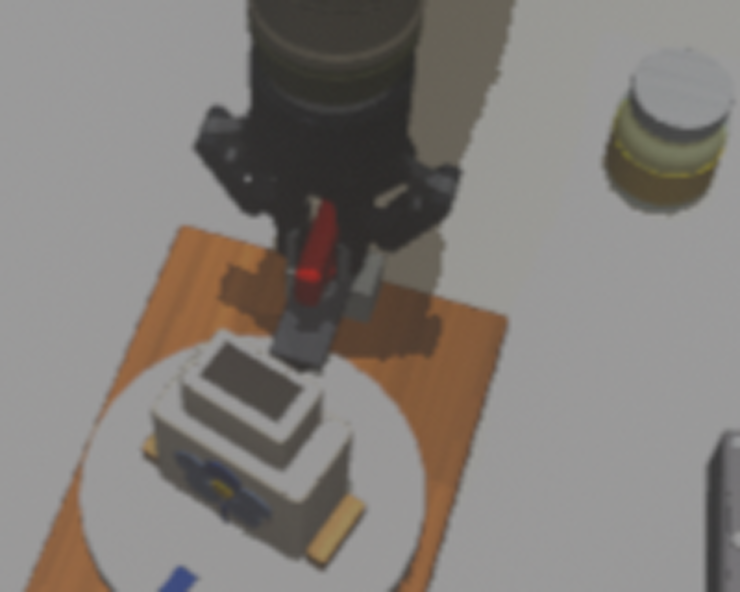

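The crop shows the wing held centrally, aligned between the pads. Now I turn anticlockwise by about 63°.

Emit:
servo_tool(
  increments=[
    {"grip": 1,"x": 0,"y": 0,"z": 0,"roll": -4},
    {"grip": 1,"x": 0,"y": 0,"z": 0,"roll": -5},
    {"grip": 1,"x": 0,"y": 0,"z": 0,"roll": -5},
    {"grip": 1,"x": 0,"y": 0,"z": 0,"roll": -5},
    {"grip": 1,"x": 0,"y": 0,"z": 0,"roll": -5},
  ],
  grip_force=80,
)

```text
clock: 5.5
tcp_pos: [0.4881, 0.0364, 0.1015]
orientation: [0.001, -0.132, 0.991, -0.001]
wrist_force: [-3.4, -0.4, 12.3]
finger_gap: 0.0186
grip_force: 78.6
```

```bash
python3 -c "
from h import *
st()"
```

```text
t 5.5 p [0.4881 0.0364 0.1015] psi -164.81 F [-3.4 -0.4 12.3] Tz [-0.09  0.77 -0.18] gap 0.0186 gf 78.58850955963135 j6 -0.35
```

Emit:
servo_tool(
  increments=[
    {"grip": 1,"x": 0,"y": 0,"z": -0.5,"roll": -5},
    {"grip": 1,"x": 0,"y": 0,"z": -0.5,"roll": -5},
    {"grip": 1,"x": 0,"y": 0,"z": -0.3,"roll": -6},
    {"grip": 1,"x": 0,"y": 0,"z": -0.3,"roll": -6},
    {"grip": 1,"x": 0,"y": 0,"z": -0.3,"roll": -6},
  ],
)

```text
clock: 5.92
tcp_pos: [0.4878, 0.0367, 0.1027]
orientation: [0.001, -0.369, 0.93, -0.0]
wrist_force: [-2.0, -0.3, 5.2]
finger_gap: 0.0184
grip_force: 78.2
```

Emit:
servo_tool(
  increments=[
    {"grip": 1,"x": 0,"y": 0,"z": -0.3,"roll": -6},
    {"grip": 1,"x": 0,"y": 0,"z": 0,"roll": -6},
    {"grip": 1,"x": 0,"y": 0,"z": 0,"roll": 0},
    {"grip": 1,"x": 0,"y": 0,"z": 0,"roll": 0},
    {"grip": 1,"x": 0,"y": 0,"z": 0,"roll": 0},
  ],
)

```text
clock: 6.33
tcp_pos: [0.4877, 0.0368, 0.1031]
orientation: [0.001, -0.462, 0.887, -0.0]
wrist_force: [-1.8, 0.8, 7.1]
finger_gap: 0.0179
grip_force: 78.5
```

```bash
python3 -c "
from h import *
st()
cv2.imwrite('pics/s4.png',cv2.resize(env.read_camera('scene')[170:330,250:450,::-1],None,fx=3.7,fy=3.7,interpolation=cv2.INTER_CUBIC))"
```

```text
t 6.33 p [0.4877 0.0368 0.1031] psi -125.0 F [-1.8  0.8  7.1] Tz [0.09 0.48 0.08] gap 0.0179 gf 78.49727153778076 j6 -1.05
```

View pics/s4.png

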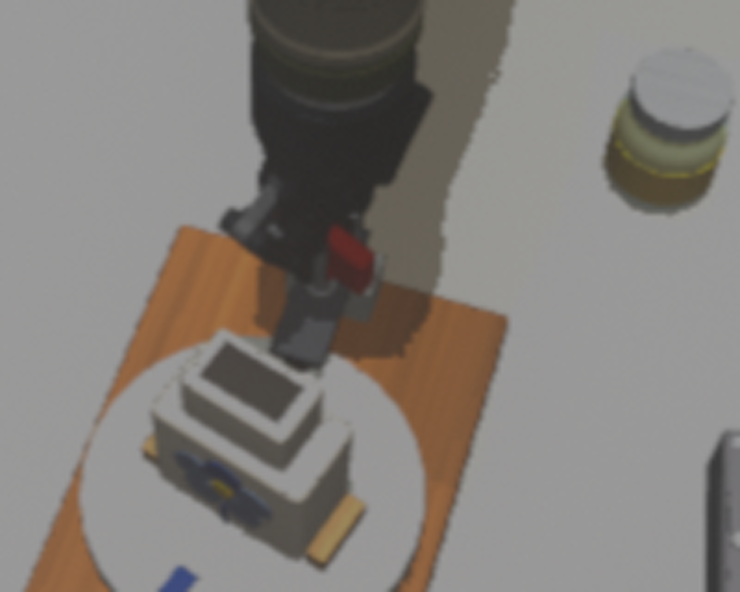

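The wing followed the gripper: its red end is now at (350,258), having been at (310,280), and the vase hasn't moved. Next I release, rise, and go to the neck.

Emit:
servo_tool(
  increments=[
    {"grip": 0.3,"x": 0,"y": 0,"z": 0,"roll": 0},
    {"grip": 0.3,"x": 0,"y": 0,"z": 0,"roll": 0},
    {"grip": 0.3,"x": 0,"y": 0,"z": 0,"roll": 0},
    {"grip": 0.3,"x": 0,"y": 0,"z": -15,"roll": 0},
    {"grip": 0.2,"x": 0,"y": 0,"z": -35,"roll": 0},
  ],
)

```text
clock: 6.8
tcp_pos: [0.4838, 0.0369, 0.148]
orientation: [-0.004, -0.462, 0.887, 0.002]
wrist_force: [0.3, -0.1, 0.0]
finger_gap: 0.0679
grip_force: 0.0
```

Emit:
servo_tool(
  increments=[
    {"grip": 0.1,"x": 0,"y": 0,"z": -40,"roll": 0},
    {"grip": 0.1,"x": 0,"y": 0,"z": -15,"roll": -7},
    {"grip": 0.1,"x": 0,"y": 0,"z": 0,"roll": 0},
    {"grip": 0.1,"x": 0,"y": 0,"z": 0,"roll": 0},
  ],
)

```text
clock: 7.13
tcp_pos: [0.4879, 0.0367, 0.2074]
orientation: [0.001, -0.514, 0.858, -0.001]
wrist_force: [-0.3, -1.3, 0.6]
finger_gap: 0.0768
grip_force: 0.0
```

```bash
python3 -c "
from h import *
to(.6005,.0165,.138)"
```

```text
t 7.13 p [0.4879 0.0367 0.2074] psi -118.09 F [-0.3 -1.3  0.6] Tz [-0.02  0.01 -0.05] gap 0.0768 gf 0.0 j6 -1.17
tool mm [ -35.1 -108.6   69.7]
```

Emit:
servo_tool(
  increments=[
    {"grip": 0.1,"x": -9,"y": -27,"z": 0,"roll": 0},
    {"grip": 0.1,"x": -9,"y": -27,"z": 0,"roll": 0},
    {"grip": 0.1,"x": -9,"y": -27,"z": 0,"roll": 0},
    {"grip": 0.1,"x": -8,"y": -27.5,"z": 0,"roll": 0},
    {"grip": 0.1,"x": 0,"y": 0,"z": 15,"roll": 0},
  ],
)

```text
clock: 7.55
tcp_pos: [0.6049, 0.0152, 0.1911]
orientation: [0.002, -0.514, 0.858, -0.002]
wrist_force: [1.5, 0.1, 0.4]
finger_gap: 0.077
grip_force: 0.0
```

Emit:
servo_tool(
  increments=[
    {"grip": 0.1,"x": 0,"y": 0,"z": 0,"roll": 0},
    {"grip": 0.1,"x": 0,"y": 0,"z": 0,"roll": 0},
  ],
)

```text
clock: 7.72
tcp_pos: [0.5973, 0.0168, 0.1886]
orientation: [-0.003, -0.514, 0.858, 0.002]
wrist_force: [0.7, 0.6, -0.3]
finger_gap: 0.0768
grip_force: 0.0
```

```bash
python3 -c "
from h import *
to(.6005,.0165,.138)"
```

```text
t 7.72 p [0.5973 0.0168 0.1886] psi -118.08 F [ 0.7  0.6 -0.3] Tz [-0.03  0.05  0.04] gap 0.0768 gf 0.0 j6 -1.19
tool mm [-1.4 -3.3 50.5]
```

Emit:
servo_tool(
  increments=[
    {"grip": 0.1,"x": 0,"y": 0,"z": 13,"roll": 0},
    {"grip": 0.1,"x": 0,"y": 0,"z": 17,"roll": 0},
    {"grip": 0.1,"x": 0,"y": 0,"z": 15,"roll": 0},
    {"grip": 0.1,"x": 0,"y": 0,"z": 6,"roll": 0},
    {"grip": 0.2,"x": 0,"y": 0,"z": 0,"roll": 0},
  ],
  grip_force=40,
)

```text
clock: 8.13
tcp_pos: [0.5972, 0.017, 0.139]
orientation: [-0.002, -0.515, 0.857, 0.001]
wrist_force: [0.4, 0.1, 0.3]
finger_gap: 0.0685
grip_force: 0.0
```

Emit:
servo_tool(
  increments=[
    {"grip": 0.4,"x": 0,"y": 0,"z": 0,"roll": 0},
    {"grip": 0.5,"x": 0,"y": 0,"z": 0,"roll": 0},
    {"grip": 0.6,"x": 0,"y": 0,"z": 0,"roll": 0},
    {"grip": 0.7,"x": 0,"y": 0,"z": 0,"roll": 0},
    {"grip": 0.8,"x": 0,"y": 0,"z": 0,"roll": 0},
  ],
)

```text
clock: 8.55
tcp_pos: [0.6006, 0.0163, 0.1422]
orientation: [0.001, -0.515, 0.857, -0.001]
wrist_force: [1.0, -1.5, 6.7]
finger_gap: 0.0358
grip_force: 42.1
```

```bash
python3 -c "
from h import *
to(.6005,.0165,.138)"
```

```text
t 8.55 p [0.6006 0.0163 0.1422] psi -118.03 F [ 1.  -1.5  6.7] Tz [-0.34 -0.11  0.02] gap 0.0358 gf 42.08207845687866 j6 -1.19
tool mm [-0.1  0.3  4.2]
```

Emit:
servo_tool(
  increments=[
    {"grip": 0.9,"x": 0,"y": 0,"z": 0,"roll": -4},
    {"grip": 0.9,"x": 0,"y": 0,"z": 0,"roll": -6},
    {"grip": 0.9,"x": 0,"y": 0,"z": 0,"roll": -6},
    {"grip": 0.9,"x": 0,"y": 0,"z": 0,"roll": -6},
    {"grip": 0.9,"x": 0,"y": 0,"z": 0,"roll": -6},
  ],
)

```text
clock: 8.97
tcp_pos: [0.6004, 0.0163, 0.1422]
orientation: [-0.001, 0.709, -0.706, 0.001]
wrist_force: [-0.7, -0.9, 6.7]
finger_gap: 0.0353
grip_force: 41.5
```

```bash
python3 -c "
from h import *
st()"
```

```text
t 8.97 p [0.6004 0.0163 0.1422] psi -89.75 F [-0.7 -0.9  6.7] Tz [-0.22  0.04 -0.1 ] gap 0.0353 gf 41.548579931259155 j6 -1.68
```

Turning freely. The remaining turn to psi −18 is about 72°.

Emit:
servo_tool(
  increments=[
    {"grip": 0.9,"x": 0,"y": 0,"z": 0,"roll": -6},
    {"grip": 0.9,"x": 0,"y": 0,"z": 0,"roll": -6},
    {"grip": 0.9,"x": 0,"y": 0,"z": 0,"roll": -6},
    {"grip": 0.9,"x": 0,"y": 0,"z": 0,"roll": -6},
    {"grip": 0.9,"x": 0,"y": 0,"z": 0,"roll": -6},
  ],
)

```text
clock: 9.38
tcp_pos: [0.6001, 0.0162, 0.1421]
orientation: [-0.0, 0.867, -0.498, 0.001]
wrist_force: [-0.8, -2.4, 6.7]
finger_gap: 0.0352
grip_force: 41.5
```

Emit:
servo_tool(
  increments=[
    {"grip": 0.9,"x": 0,"y": 0,"z": 0,"roll": -6},
    {"grip": 0.9,"x": 0,"y": 0,"z": 0,"roll": -6},
    {"grip": 0.9,"x": 0,"y": 0,"z": 0,"roll": -6},
    {"grip": 0.9,"x": 0,"y": 0,"z": 0,"roll": -6},
    {"grip": 0.9,"x": 0,"y": 0,"z": 0,"roll": -6},
  ],
)

```text
clock: 9.8
tcp_pos: [0.5999, 0.016, 0.1422]
orientation: [0.0, 0.966, -0.257, 0.001]
wrist_force: [-2.6, -2.8, 7.4]
finger_gap: 0.0355
grip_force: 41.5
```

Emit:
servo_tool(
  increments=[
    {"grip": 0.9,"x": 0,"y": 0,"z": 0,"roll": -6},
    {"grip": 0.9,"x": 0,"y": 0,"z": 0,"roll": -6},
    {"grip": 0.9,"x": 0,"y": 0,"z": 0,"roll": 0},
    {"grip": 0.9,"x": 0,"y": 0,"z": 0,"roll": 0},
    {"grip": 0.9,"x": 0,"y": 0,"z": 0,"roll": 0},
  ],
)

```text
clock: 10.22
tcp_pos: [0.5999, 0.0159, 0.1422]
orientation: [0.0, 0.988, -0.157, 0.001]
wrist_force: [-1.9, -3.8, 7.3]
finger_gap: 0.0354
grip_force: 42.2
```

```bash
python3 -c "
from h import *
st()"
```

```text
t 10.22 p [0.5999 0.0159 0.1422] psi -18.05 F [-1.9 -3.8  7.3] Tz [-0.29  0.17  0.06] gap 0.0354 gf 42.22531199455261 j6 -2.93
```

Emit:
servo_tool(
  increments=[
    {"grip": 0.2,"x": 0,"y": 0,"z": 0,"roll": 0},
    {"grip": 0.1,"x": 0,"y": 0,"z": 0,"roll": 0},
    {"grip": 0.1,"x": 0,"y": 0,"z": 0,"roll": 0},
    {"grip": 0.1,"x": 0,"y": 0,"z": -10,"roll": 0},
    {"grip": 0.1,"x": 0,"y": 0,"z": -30,"roll": 0},
  ],
)

```text
clock: 10.63
tcp_pos: [0.5962, 0.0171, 0.1765]
orientation: [0.0, 0.988, -0.157, -0.005]
wrist_force: [-0.3, -0.6, -0.7]
finger_gap: 0.0769
grip_force: 0.0
```

Emit:
servo_tool(
  increments=[
    {"grip": 0.3,"x": 0,"y": 0,"z": -35,"roll": 7.1},
    {"grip": 0.3,"x": 0,"y": 0,"z": 0,"roll": 7.1},
    {"grip": 0.3,"x": 0,"y": 0,"z": 0,"roll": 7.1},
    {"grip": 0.3,"x": 0,"y": 0,"z": 0,"roll": 7.1},
    {"grip": 0.3,"x": 0,"y": 0,"z": 0,"roll": 7.1},
  ],
)

```text
clock: 11.05
tcp_pos: [0.5994, 0.0168, 0.2164]
orientation: [-0.0, 0.892, -0.453, 0.0]
wrist_force: [-0.5, -0.2, -1.1]
finger_gap: 0.0599
grip_force: 0.0
```

Emit:
servo_tool(
  increments=[
    {"grip": 0.3,"x": 0,"y": 0,"z": 0,"roll": 7.1},
    {"grip": 0.3,"x": 0,"y": 0,"z": 0,"roll": 7.1},
    {"grip": 0.3,"x": 0,"y": 0,"z": 0,"roll": 7.1},
    {"grip": 0.3,"x": 0,"y": 0,"z": 0,"roll": 7.1},
    {"grip": 0.3,"x": 0,"y": 0,"z": 0,"roll": 7.1},
  ],
)

```text
clock: 11.47
tcp_pos: [0.5993, 0.0168, 0.216]
orientation: [-0.0, 0.711, -0.703, -0.0]
wrist_force: [0.3, -0.7, -0.0]
finger_gap: 0.0596
grip_force: 0.0
```

Emit:
servo_tool(
  increments=[
    {"grip": 0.3,"x": 0,"y": 0,"z": 0,"roll": 7.1},
    {"grip": 0.3,"x": 0,"y": 0,"z": 0,"roll": 7.1},
    {"grip": 0.3,"x": 0,"y": 0,"z": 0,"roll": 7.1},
    {"grip": 0.3,"x": 0,"y": 0,"z": 0,"roll": 7.1},
    {"grip": 0.3,"x": 0,"y": 0,"z": 0,"roll": 7.1},
  ],
)

```text
clock: 11.88
tcp_pos: [0.5993, 0.0169, 0.216]
orientation: [0.0, -0.463, 0.886, 0.0]
wrist_force: [-0.1, -0.5, 0.7]
finger_gap: 0.0597
grip_force: 0.0
```

```bash
python3 -c "
from h import *
to(.4878,.0367,.103)"
```

```text
t 11.88 p [0.5993 0.0169 0.216 ] psi -124.86 F [-0.1 -0.5  0.7] Tz [-0.01  0.01 -0.03] gap 0.0597 gf 0.0 j6 -1.07
tool mm [ 47.4 102.8 113. ]
```

Emit:
servo_tool(
  increments=[
    {"grip": 0.3,"x": 12,"y": 26,"z": 0,"roll": 0},
    {"grip": 0.3,"x": 12,"y": 26,"z": 0,"roll": 0},
    {"grip": 0.3,"x": 12,"y": 26,"z": 0,"roll": 0},
    {"grip": 0.3,"x": 11.4,"y": 24.8,"z": 0,"roll": 0},
    {"grip": 0.3,"x": 0,"y": 0,"z": 10,"roll": 0},
  ],
)

```text
clock: 12.3
tcp_pos: [0.484, 0.037, 0.2076]
orientation: [-0.0, -0.466, 0.885, 0.0]
wrist_force: [-0.5, 0.7, -0.2]
finger_gap: 0.0598
grip_force: 0.0
```

Emit:
servo_tool(
  increments=[
    {"grip": 0.3,"x": 0,"y": 0,"z": 30,"roll": 0},
    {"grip": 0.3,"x": 0,"y": 0,"z": 20,"roll": 0},
    {"grip": 0.3,"x": 0,"y": 0,"z": 0,"roll": 0},
    {"grip": 0.3,"x": 0,"y": 0,"z": 0,"roll": 0},
  ],
)

```text
clock: 12.63
tcp_pos: [0.4872, 0.036, 0.1551]
orientation: [-0.001, -0.466, 0.885, 0.001]
wrist_force: [-0.1, 0.4, 0.7]
finger_gap: 0.0601
grip_force: 0.0
```

```bash
python3 -c "
from h import *
to(.4878,.0367,.102)
a=cv2.resize(env.read_camera('scene')[210:390,250:450,::-1],None,fx=2,fy=3,interpolation=cv2.INTER_CUBIC)
cv2.imwrite('pics/s5.png',cv2.resize(env.read_camera('scene')[200:390,250:510,::-1],None,fx=3,fy=3,interpolation=cv2.INTER_CUBIC))"
```

```text
t 12.63 p [0.4872 0.036  0.1551] psi -124.51 F [-0.1  0.4  0.7] Tz [0.03 0.01 0.03] gap 0.0601 gf 0.0 j6 -1.06
tool mm [-1.  -0.2 53.1]
```

View pics/s5.png

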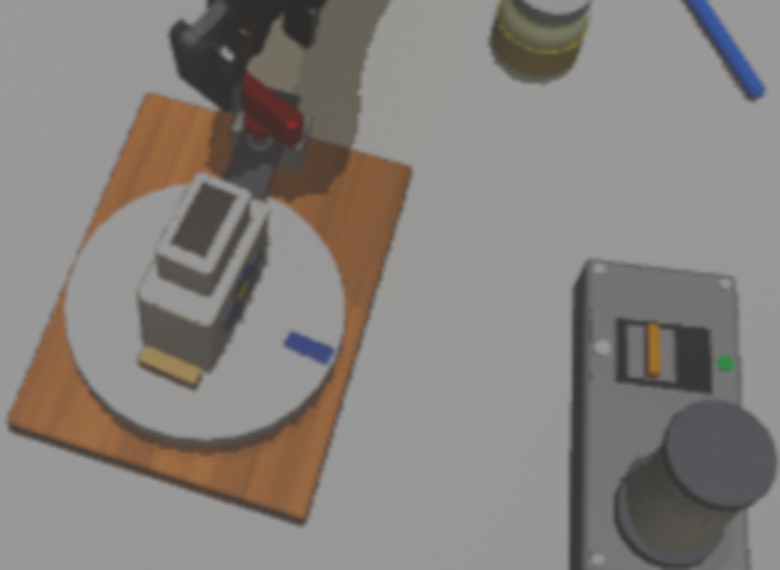

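The crop shows the vase turned, with the stripe at (309,347), so (353,315.7) in the picture, pointing toward the lantern column. I'm descending on the wing and checking the bearing numerically.

Emit:
servo_tool(
  increments=[
    {"grip": 0.3,"x": -1,"y": 0,"z": 15,"roll": 0},
    {"grip": 0.3,"x": 0,"y": 0,"z": 20,"roll": 0},
    {"grip": 0.3,"x": 0,"y": 0,"z": 18,"roll": 0},
    {"grip": 0.3,"x": 0,"y": 0,"z": 0,"roll": 0},
    {"grip": 0.6,"x": 0,"y": 0,"z": 0,"roll": 0},
  ],
  grip_force=80,
)

```text
clock: 13.15
tcp_pos: [0.4886, 0.0366, 0.1031]
orientation: [-0.0, -0.465, 0.885, 0.0]
wrist_force: [0.4, 0.0, 1.3]
finger_gap: 0.049
grip_force: 0.0
```

Emit:
servo_tool(
  increments=[
    {"grip": 0.8,"x": 0,"y": 0,"z": 0,"roll": 0},
    {"grip": 1,"x": 0,"y": 0,"z": 0,"roll": 0},
    {"grip": 1,"x": 0,"y": 0,"z": 0,"roll": 0},
    {"grip": 1,"x": 0,"y": 0,"z": 0,"roll": 0},
    {"grip": 1,"x": 0,"y": 0,"z": 0,"roll": 0},
  ],
)

```text
clock: 13.57
tcp_pos: [0.4884, 0.0375, 0.1047]
orientation: [0.001, -0.466, 0.885, 0.0]
wrist_force: [-4.7, 3.8, 9.8]
finger_gap: 0.0173
grip_force: 78.1
```

```bash
python3 -c "
from h import *
to(.4878,.0367,.102)
w=S(198,270,.0475);p=onz('scene',(353,315.7),.0475);c=S(697,411,.162)
print(p,[np.degrees(np.arctan2(*(q-w)[1::-1])) for q in (p,c)])"
```

```text
t 13.57 p [0.4884 0.0375 0.1047] psi -124.48 F [-4.7  3.8  9.8] Tz [0.68 1.09 0.  ] gap 0.0173 gf 78.12642931938171 j6 -1.06
tool mm [1.  0.  2.7]
[0.6174671  0.08702758 0.0475    ] [np.float64(76.61611502743024), np.float64(71.81238430172003)]
```

```bash
python3 -c "
from h import *
Q=lambda u,v:onz('scene',(250+u/3,200+v/3),.17)
a,b,c,d=Q(208,182),Q(240,195),Q(202,257),Q(170,238)
for s,e in((d,a),(c,b)): v=e-s;print(np.degrees(np.arctan2(v[1],v[0])),np.linalg.norm(v))
im=env.read_camera('top')
h=cv2.cvtColor(im,cv2.COLOR_RGB2HSV)
for n,I in(('top',im),('scene',env.read_camera('scene'))):
  h=cv2.cvtColor(I,cv2.COLOR_RGB2HSV);m=cv2.inRange(h,(108,120,60),(130,255,255))
  k,l,s,c=cv2.connectedComponentsWithStats(m)
  for i in range(1,k):
    if s[i,4]>15:
      p=onz(n,c[i],.0475);r=p[:2]-[.6003,.0164]
      if np.hypot(*r)<.1:print(n,c[i],s[i,4],p,np.hypot(*r),np.degrees(np.arctan2(r[1],r[0])))
"
```

```text
157.68845569942675 0.04239642128251033
159.56142919090485 0.04551165386229406
scene [352.44897959 315.32653061] 49 [0.61685587 0.08590373 0.0475    ] 0.07144834374358763 76.60175912595925
```

Emit:
servo_tool(
  increments=[
    {"grip": 1,"x": 0,"y": 0,"z": 0,"roll": 4},
    {"grip": 1,"x": 0,"y": 0,"z": 0.2,"roll": 6},
    {"grip": 1,"x": 0,"y": 0,"z": 0.2,"roll": 6},
    {"grip": 1,"x": 0,"y": 0,"z": 0.2,"roll": 6},
    {"grip": 1,"x": 0,"y": 0,"z": 0.2,"roll": 6},
  ],
)

```text
clock: 14.08
tcp_pos: [0.4889, 0.0369, 0.1038]
orientation: [0.001, -0.235, 0.972, -0.0]
wrist_force: [-3.0, 0.4, 5.9]
finger_gap: 0.0175
grip_force: 78.2
```

Emit:
servo_tool(
  increments=[
    {"grip": 1,"x": 0,"y": 0,"z": 0.2,"roll": 6},
    {"grip": 1,"x": 0,"y": 0,"z": 0.2,"roll": 6},
    {"grip": 1,"x": 0,"y": 0,"z": 0.2,"roll": 6},
    {"grip": 1,"x": 0,"y": 0,"z": 0.2,"roll": 6},
    {"grip": 1,"x": 0,"y": 0,"z": 0.2,"roll": 6},
  ],
)

```text
clock: 14.5
tcp_pos: [0.489, 0.0361, 0.1029]
orientation: [0.001, 0.024, 1.0, -0.001]
wrist_force: [-3.5, -2.4, 6.8]
finger_gap: 0.0172
grip_force: 78.3
```

Emit:
servo_tool(
  increments=[
    {"grip": 1,"x": 0,"y": 0,"z": 0.2,"roll": 4},
    {"grip": 1,"x": 0,"y": 0,"z": 0.2,"roll": 4},
    {"grip": 1,"x": 0,"y": 0,"z": 0,"roll": 0},
    {"grip": 1,"x": 0,"y": 0,"z": 0,"roll": 0},
    {"grip": 1,"x": 0,"y": 0,"z": 0,"roll": 0},
  ],
)

```text
clock: 14.92
tcp_pos: [0.4889, 0.0359, 0.1026]
orientation: [0.001, 0.092, 0.996, -0.001]
wrist_force: [-4.7, -2.7, 8.7]
finger_gap: 0.0172
grip_force: 78.6
```

```bash
python3 -c "
from h import *
st()"
```

```text
t 14.92 p [0.4889 0.0359 0.1026] psi 169.45 F [-4.7 -2.7  8.7] Tz [-0.47  0.82 -0.02] gap 0.0172 gf 78.58830571174622 j6 0.09
```

Emit:
servo_tool(
  increments=[
    {"grip": 1,"x": 0,"y": 0,"z": 0,"roll": 1.5},
    {"grip": 1,"x": 0,"y": 0,"z": 0,"roll": 1.5},
  ],
)

```text
clock: 15.08
tcp_pos: [0.4888, 0.0359, 0.1025]
orientation: [0.001, 0.118, 0.993, -0.001]
wrist_force: [-3.8, -2.5, 8.0]
finger_gap: 0.0172
grip_force: 78.5
```

```bash
python3 -c "
from h import *
st()"
```

```text
t 15.08 p [0.4888 0.0359 0.1025] psi 166.41 F [-3.8 -2.5  8. ] Tz [-0.54  0.82  0.13] gap 0.0172 gf 78.46831798553467 j6 0.15
```

Emit:
servo_tool(
  increments=[
    {"grip": 0.3,"x": 0,"y": 0,"z": 0,"roll": 0},
    {"grip": 0.3,"x": 0,"y": 0,"z": 0,"roll": 0},
    {"grip": 0.3,"x": 0,"y": 0,"z": 0,"roll": 0},
    {"grip": 0.3,"x": 0,"y": 0,"z": -15,"roll": 0},
    {"grip": 0.3,"x": 0,"y": 0,"z": -35,"roll": 0},
  ],
)

```text
clock: 15.5
tcp_pos: [0.4853, 0.037, 0.1471]
orientation: [-0.004, 0.118, 0.993, -0.0]
wrist_force: [0.1, -0.3, -0.4]
finger_gap: 0.0598
grip_force: 0.0
```

Emit:
servo_tool(
  increments=[
    {"grip": 0.3,"x": 0,"y": 0,"z": -30,"roll": 0},
    {"grip": 0.3,"x": 0,"y": 35,"z": 0,"roll": -2},
    {"grip": 0.3,"x": 0,"y": 35,"z": 0,"roll": -2},
    {"grip": 0.3,"x": 0,"y": 35,"z": 0,"roll": -2},
    {"grip": 0.3,"x": 0,"y": 35,"z": 0,"roll": -2},
  ],
)

```text
clock: 15.92
tcp_pos: [0.5147, 0.1757, 0.1809]
orientation: [0.001, 0.048, 0.999, 0.0]
wrist_force: [0.8, -0.7, -0.1]
finger_gap: 0.0596
grip_force: 0.0
```

Emit:
servo_tool(
  increments=[
    {"grip": 0.3,"x": -10,"y": 35,"z": 0,"roll": -2},
    {"grip": 0.3,"x": -20,"y": 30,"z": 0,"roll": -2},
    {"grip": 0.3,"x": -20,"y": 30,"z": 0,"roll": -1},
    {"grip": 0.3,"x": 0,"y": 0,"z": 0,"roll": 0},
    {"grip": 0.3,"x": 0,"y": 0,"z": 0,"roll": 0},
  ],
)

```text
clock: 16.33
tcp_pos: [0.5702, 0.2679, 0.179]
orientation: [-0.0, 0.003, 1.0, -0.0]
wrist_force: [-0.1, 0.0, -0.4]
finger_gap: 0.0598
grip_force: 0.0
```

```bash
python3 -c "
from h import *
to(.590,.301,.049)
I=env.read_camera('scene');cv2.imwrite('pics/s6.png',cv2.resize(I[200:390,250:510,::-1],None,fx=3,fy=3,interpolation=cv2.INTER_CUBIC))"
```

```text
t 16.33 p [0.5702 0.2679 0.179 ] psi 179.63 F [-0.1  0.  -0.4] Tz [0.01 0.02 0.05] gap 0.0598 gf 0.0 j6 0.32
tool mm [-19.7  33.3 130. ]
```

View pics/s6.png

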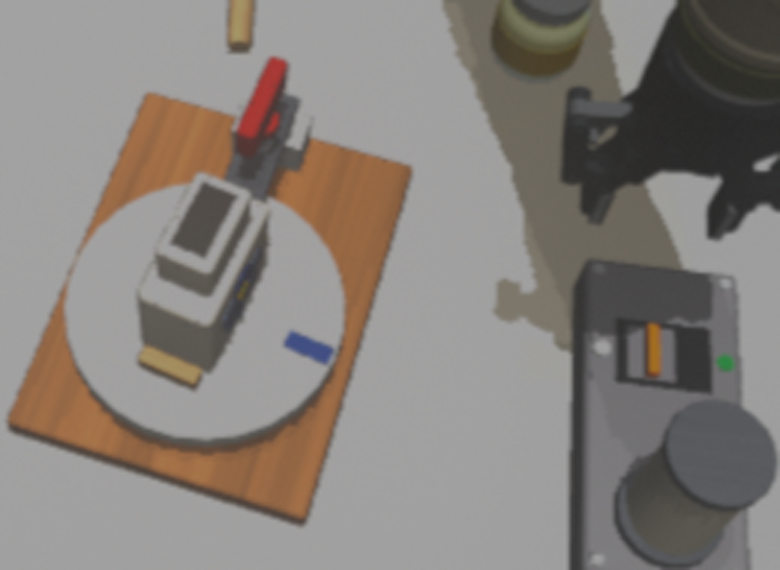

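The crop shows the wing back along the strap and slightly past its start angle (tighter). The vase is unchanged, and the switch is at (653,349), still off. I'm checking the vase yaw from the top camera while moving over the switch.

Emit:
servo_tool(
  increments=[
    {"grip": 0.45,"x": -10,"y": 17,"z": 20,"roll": 0},
    {"grip": 0.45,"x": -9.7,"y": 16.3,"z": 30,"roll": -1.4},
    {"grip": 0.45,"x": 0,"y": 0,"z": 35,"roll": 0},
    {"grip": 0.45,"x": 0,"y": 0,"z": 10,"roll": 0},
    {"grip": 0.45,"x": 0,"y": 0,"z": 0,"roll": 0},
  ],
)

```text
clock: 16.8
tcp_pos: [0.5864, 0.2972, 0.0819]
orientation: [-0.004, -0.007, 1.0, -0.002]
wrist_force: [-0.5, 0.3, 0.9]
finger_gap: 0.0471
grip_force: 0.0
```

```bash
python3 -c "
from h import *
to(.590,.301,.049)
I=env.read_camera('top');cv2.imwrite('pics/t7.png',cv2.resize(I[120:280,170:385,::-1],None,fx=3.7,fy=3.7,interpolation=cv2.INTER_CUBIC))"
```

```text
t 16.8 p [0.5864 0.2972 0.0819] psi -179.18 F [-0.5  0.3  0.9] Tz [-0.02  0.06 -0.03] gap 0.0471 gf 0.0 j6 0.33
tool mm [-3.9  3.9 32.8]
```

View pics/t7.png

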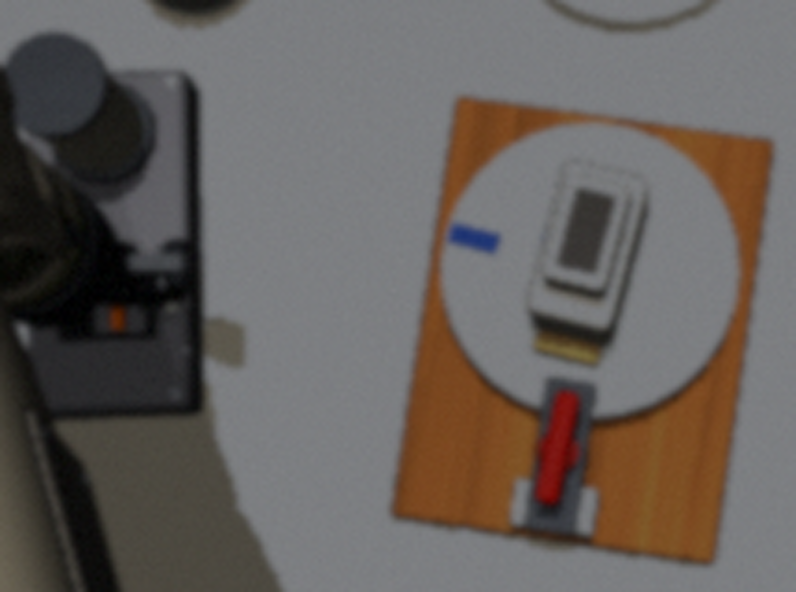

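The top crop shows the stripe at (474,238) from the wheel centre (590,270), a bearing of about 74° against the lantern's 72°, which is within tolerance. The ridge at (117,317) lies between the fingers, so I'm descending.

Emit:
servo_tool(
  increments=[
    {"grip": 0.45,"x": -2,"y": 2,"z": 15,"roll": 0},
    {"grip": 0.45,"x": 0,"y": 0,"z": 12,"roll": 0},
    {"grip": 0.45,"x": 0,"y": 0,"z": 3,"roll": 0},
    {"grip": 0.45,"x": 0,"y": 0,"z": 0,"roll": 0},
    {"grip": 0.45,"x": 0,"y": 0,"z": 0,"roll": 0},
  ],
  grip_force=30,
)

```text
clock: 17.27
tcp_pos: [0.5919, 0.3012, 0.0563]
orientation: [0.0, -0.008, 1.0, 0.0]
wrist_force: [0.3, 0.4, 0.6]
finger_gap: 0.0469
grip_force: 0.0
```

```bash
python3 -c "
from h import *
to(.590,.301,.049)"
```

```text
t 17.27 p [0.5919 0.3012 0.0563] psi -179.14 F [0.3 0.4 0.6] Tz [-0.01  0.03  0.02] gap 0.0469 gf 0.0 j6 0.33
tool mm [ 1.9 -0.1  7.2]
```

Emit:
servo_tool(
  increments=[
    {"grip": 0.45,"x": 2,"y": 0,"z": 4,"roll": 0},
    {"grip": 0.45,"x": 0,"y": 0,"z": 3,"roll": 0},
    {"grip": 0.7,"x": 0,"y": 0,"z": 0,"roll": 0},
    {"grip": 0.8,"x": 0,"y": 0,"z": 0,"roll": 0},
    {"grip": 0.9,"x": 0,"y": 0,"z": 0,"roll": 0},
  ],
)

```text
clock: 17.68
tcp_pos: [0.5898, 0.3014, 0.0484]
orientation: [0.0, -0.008, 1.0, -0.0]
wrist_force: [0.4, -0.1, 0.3]
finger_gap: 0.0114
grip_force: 0.0
```

Emit:
servo_tool(
  increments=[
    {"grip": 1,"x": 0,"y": 0,"z": 0,"roll": 0},
    {"grip": 1,"x": 0,"y": 0,"z": 0,"roll": 0},
    {"grip": 1,"x": 0,"y": 0,"z": 0,"roll": 0},
    {"grip": 1,"x": 0,"y": 0,"z": 0,"roll": 0},
  ],
)

```text
clock: 18.02
tcp_pos: [0.5898, 0.301, 0.0485]
orientation: [0.0, -0.008, 1.0, -0.0]
wrist_force: [-0.7, -3.5, 2.3]
finger_gap: 0.0069
grip_force: 32.7
```

```bash
python3 -c "
from h import *
to(.590,.301,.049)"
```

```text
t 18.02 p [0.5898 0.301  0.0485] psi -179.14 F [-0.7 -3.5  2.3] Tz [-0.51  0.16 -0.11] gap 0.0069 gf 32.67491340637207 j6 0.34
tool mm [-0.2 -0.  -0.5]
```

Gripping the ridge (gap about 7 mm, ridge 8 mm). Now I slide it +y by about 17 mm.

Emit:
servo_tool(
  increments=[
    {"grip": 1,"x": 0,"y": 4,"z": 0,"roll": 0},
    {"grip": 1,"x": 0,"y": 5,"z": 0,"roll": 0},
    {"grip": 1,"x": 0,"y": 5,"z": 0,"roll": 0},
    {"grip": 1,"x": 0,"y": 3.5,"z": 0,"roll": 0},
    {"grip": 1,"x": 0,"y": 0,"z": 0,"roll": 0},
  ],
)

```text
clock: 18.43
tcp_pos: [0.5897, 0.317, 0.0484]
orientation: [0.0, -0.007, 1.0, -0.003]
wrist_force: [-0.9, -7.9, 4.1]
finger_gap: 0.0065
grip_force: 32.9
```

```bash
python3 -c "
from h import *
st()"
```

```text
t 18.43 p [0.5897 0.317  0.0484] psi -179.17 F [-0.9 -7.9  4.1] Tz [-1.88  0.04 -0.07] gap 0.0065 gf 32.93230712413788 j6 0.36
```

Emit:
servo_tool(
  increments=[
    {"grip": 0.4,"x": 0,"y": 0,"z": 0,"roll": 0},
    {"grip": 0.4,"x": 0,"y": 0,"z": 0,"roll": 0},
    {"grip": 0.4,"x": 0,"y": 0,"z": -5,"roll": 0},
    {"grip": 0.4,"x": 0,"y": 0,"z": -30,"roll": 0},
    {"grip": 0.4,"x": 0,"y": 0,"z": -40,"roll": 0},
  ],
)

```text
clock: 18.85
tcp_pos: [0.5866, 0.3184, 0.1199]
orientation: [-0.004, -0.008, 1.0, -0.001]
wrist_force: [0.9, -0.3, 0.5]
finger_gap: 0.0512
grip_force: 0.0
```

Emit:
servo_tool(
  increments=[
    {"grip": 0.4,"x": 15,"y": 0,"z": -40,"roll": 0},
    {"grip": 0.4,"x": 35,"y": 0,"z": -30,"roll": 0},
    {"grip": 0.4,"x": 35,"y": 0,"z": 0,"roll": 0},
    {"grip": 0.4,"x": 0,"y": 0,"z": 0,"roll": 0},
    {"grip": 0.4,"x": 0,"y": 0,"z": 0,"roll": 0},
  ],
)

```text
clock: 19.27
tcp_pos: [0.5064, 0.3183, 0.1905]
orientation: [0.0, -0.009, 1.0, 0.0]
wrist_force: [-0.2, -0.2, -0.5]
finger_gap: 0.0512
grip_force: 0.0
```

```bash
python3 -c "
from h import *
st()
for I in (cv2.imread('pics/scene0.png')[:,:,::-1],env.read_camera('scene')):
  m=cv2.inRange(cv2.cvtColor(np.ascontiguousarray(I),cv2.COLOR_RGB2HSV),(8,120,80),(25,255,255));m[:,:440]=0;m[:300]=0;m[340:]=0;m[:,500:]=0
  y,x=np.nonzero(m);print(len(x),onz('scene',(x.mean(),y.mean()),.055))
print(*[onz('scene',(u,v),.0475)[:2] for u,v in((0,0),)])
c=env.read_camera('scene');a=cv2.imread('pics/scene0.png')[:,:,::-1]
for n,(u,v) in dict(jar=(433,203),cup=(210,195)).items(): print(n,np.abs(c[v-25:v+25,u-22:u+22].astype(int)-a[v-25:v+25,u-22:u+22]).mean())
"
```

```text
t 19.27 p [0.5064 0.3183 0.1905] psi -179.0 F [-0.2 -0.2 -0.5] Tz [ 0.02 -0.05 -0.  ] gap 0.0512 gf 0.0 j6 0.41
68 [0.59060106 0.30164822 0.055     ]
76 [0.59066403 0.31724719 0.055     ]
[-0.21662108 -1.03697268]
jar 27.901818181818182
cup 4.656363636363636
```

```bash
python3 -c "
from workcell import env
print(env.hand_in())"
```

```text
the job is handed in; nothing more can be done
None
```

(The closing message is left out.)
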